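# Lock the bayonet filler cap onto a gearbox

## Task

Close the gearbox: take the aluminium bayonet cap from the bench, find the slots of the filler neck with its two lugs by feel, press it down against the spring and twist it clockwise about a quarter turn until the lock pin clicks up into the cap's notch. Press and twist gently, leave the other things on the bench where they are, and let go of the locked cap.

Things in the scene. Friction and masses are not known exactly. Their poses are not given: they have to be found in the camera images.
- cap: Loose aluminium bayonet cap, about 0.18 kg, upright on the bench. Origin: centre of the stem's underside; z up its axis, x along both lugs and the grip bar. Stem 32 mm diameter (lowest 5 mm chamfered from 25 mm) up to z = 24 mm; flange 78 mm diameter, z = 24 to 30 mm; on it the bar. A half turn about z gives the same cap.
- grip (a point): Point in the cap's flat grip bar on the cap's axis, 51 mm above the cap's origin. The bar is 54 mm long (cap x), 12 mm thick (cap y) and stands on the flange from 30 to 64 mm above the cap's origin. Axes as the cap.
- lug (a point): Outer lower edge of one of the two lugs, at the cap's x = 24 mm, z = 7 mm. Each lug stands out of the stem at +x or -x to 24 mm from the axis, is 12 mm wide and spans z = 7 to 13 mm. Axes as the cap.
- notch (a point): One of two opposite notches in the flange's rim, each 10 mm wide and open to the edge, 125 and 305 degrees counter-clockwise from the cap's x seen from above. This point: 34 mm from the axis, on the flange's underside.
- gearbox: Blue cast worm gearbox bolted to the bench, foot 190 x 136 mm, housing 150 x 110 mm and 110 mm high, with an upright round steel filler neck (76 mm diameter, 40 mm high) on its top. Origin: centre of the underside, z up, x along the 190 mm length.
- mouth (a point): Centre of the neck's upper face, 150 mm above the bench; axes as the gearbox. Bore 37 mm with two opposite slots 16 mm wide reaching 27 mm from the axis. The neck is screwed in tight: the line of its slots lies anywhere within 15 degrees of the gearbox's x, not in the measured poses, to be seen or felt. Lugs off the slots: cap origin rests 7 mm below here; within 4 degrees of them, it drops.
- bore (a point): On the neck's axis 12 mm below the mouth; axes as the gearbox. Here a spring follower meets the stem's underside: 3 N up, rising to 9 N when the flange bottoms on the rim (cap origin 24 mm below the mouth). The rim is 8 mm thick over a wider chamber: with the origin 21 to 24 mm down the cap turns clockwise (from above) 80 degrees to its lock, with hard stops 5 degrees past it and at the slots.
- latch (a joint): Travel (m) of the round-headed spring lock pin, 7 mm diameter, 7 mm proud of the rim, 32 mm from the axis, 45 degrees counterclockwise of a slot: 0 = up, 0.007 = flush. The flange pushes it down (1 to 2 N); when the cap has turned 80 degrees a notch meets it and it clicks up to 0, locking the cap. A turned cap let go rises to 21 mm below the mouth, held under the rim; an unturned one to 12 mm.
- bottle: Bystander: green bottle, 64 mm diameter, 190 mm high, origin under its centre.
- bearing: Bystander: steel bearing ring, 72 mm diameter, 18 mm high, lying flat, origin under its centre.
- blank_cover: Bystander: plain aluminium cover, disc of 80 mm diameter and 8 mm thick with a round knob 28 mm wide, 30 mm high in all; no lugs, no bar. Origin under its centre.
- shaft_stub: Bystander: upright steel shaft stub, 28 mm diameter, 90 mm high, origin under its centre.
- cup: Bystander: grey cup, 72 mm diameter, 85 mm high, origin under its centre.
- wrench: Bystander: wrench lying at the back.
- hammer: Bystander: hammer lying at the back.
There are look-alikes about, which are no part of the job. Leave any blue or red look-alike of the cap alone.

How it is judged:
On the way:
1. the cap is pressed down in the neck, lugs below the rim, lock pin pushed down by the flange (z of cap in the frame of mouth below -0.0185 m and horizontal distance between cap and mouth below 0.005 m and value of joint latch above 0.002 m), for 0.1 s.
At the end, for the whole second after the job is handed in: The cap sits in the filler neck (axes within 5 mm, tilt below 0.08 rad, origin at least 18.5 mm below the mouth), at rest, with the lock pin up in its notch (latch below 0.0015 m) (z of cap in the frame of mouth below -0.0185 m and horizontal distance between cap and mouth below 0.005 m and angle between cap's own z axis and vertical below 0.08 rad and value of joint latch below 0.0015 m and linear speed of cap below 0.02 m/s); the robot touches nothing.
It fails at once if the cap is pressed or twisted against the gearbox with more than 40 N (contact force between cap and gearbox above 40 N).
It fails at once if the robot pushes on the gearbox itself with more than 20 N (contact force between any of the fingers, the arm and gearbox above 20 N).
It fails at once if a bystander is moved more than 30 mm (distance of any of bottle, bearing, blank_cover, shaft_stub, cup, wrench, hammer from where it was at the start of the episode above 0.03 m).
It also fails if it takes over 72 s, if anything falls off the work surface, if the arm or the gripper's body presses on something with over 40 N, if the wrist force passes 120 N, or if a joint passes its speed limit or range.

## Robot

A 7-joint arm with a two-finger parallel gripper is mounted at the origin on the work surface. World frame = base frame: x ahead of the robot, y to its left, z up, the work surface at z = 0. Lengths are in m, angles in rad, forces in N, time in s.
With the tool pointing down it reaches from about 0.4 to 0.85 m from the base axis. Payload 10.4 kg.
Tool frame: the origin (TCP) lies midway between the tips of the shut fingers; the grasp point (between the pads) lies 19 mm behind it; z points along the fingers, x is the direction in which the jaws open and shut, and the axes are right-handed (so a half turn about z gives the same grasp; the last joint's range is limited). The gripper opens to 85 mm and grips with 20 to 120 N. Pads are 22 mm wide; open, the fingers measure 114 mm over their backs; the gripper's body (76 mm by 85 mm) begins 54 mm behind the grasp point. The pads swing forward as they close: fully open they stand 13 mm farther back than shut.
Start: joints at [-1.305, 0.332, -0.065, 1.46, 0.022, 1.35, -0.088], TCP at [0.178, 0.599, 0.231] pointing down, gripper open.
Joint ranges: [-2.6, 2.6], [-0.5, 2.12], [-1.47, 1.34], [0.16, 2.42], [-1.27, 4.41], [0.06, 2.06], [-2.6, 2.6]. Speed limits (rad/s): [2.22, 2.22, 2.79, 2.79, 3.14, 3.14, 3.14].

## Interface

Orientations are given as a unit quaternion [x, y, z, w].
In Python, from workcell import monitor, eyes, ticket, models gives the robot as it stands.
- The arm moves only by the tool servo_tool, never from a script. Its argument "motion" is a list of rows, each a list of 7 numbers: the opening, from 0 (shut) to 1 (fully open), then the shift along the tool's x, y, z in m, then the turn, a rotation vector about the tool's x, y, z in degrees. In form: [[fingers, tx, ty, tz, rx, ry, rz], ...]. A call has 1 to 20 rows; each row is the pose to reach, as a shift and turn from the pose commanded when the call began, along the tool's axes at that moment; what a row does not reach only later rows make up. A row lasts 1/8 s, in which the tool goes at most 62.5 mm and 10.7 degrees, less where a joint would pass 70% of its speed; a pose out of reach is approached as far as the arm can. A call with a gripper value outside its range is refused whole. The fingers move at their own pace and stop on an object; "grip_force" is the grip in N (left out, the last holds). Time passes only in rows, so rows that repeat a pose let the fingers close. It gives the time, the measured TCP pose, the force and the opening at its end, in the units of the state.
- monitor.get_obs(): the state, without advancing time (a new reading comes with each control period).
- eyes.camera(name): name is "scene" or "top" or "wrist"; returns (picture, depth): 400x640x3 uint8, blue, green, red; 400x640 float32, m along the optical axis (not along the pixel's ray), 0 where there is no reading.
- eyes.camera_info(name): a dict with "intrinsics" (3x3 intrinsics, pixels), "extrinsics" (4x4, takes a point from world to camera coordinates); the wrist camera has in their place "tool_from_camera" (4x4, takes a point from camera to tool coordinates, whose origin is the TCP and whose axes are the tool frame's). Camera axes: x right, y down, z forward; pixel columns grow to the right and rows downward; lengths in m; the calibration is good to about 2 mm. A picture is of the moment at which its call begins: read the wrist's pose just before it. camera_info takes no time and is no camera call.
- ticket.hand_in(): hands the job in, once; it reports no verdict.
Trained networks look in the newest picture that a camera, given by its name, has taken for a name from the list of things; names that differ only in an ending like _2 or _b are one class to them, and where a whole thing is asked for, a point or a joint stands for the part that bears it (a point fixed in the world has none). Each returns a list of dicts, best first, with "confidence" (0 to 1); they miss things now and then, are a little off and sometimes report something else, mostly with a low value. They report only what shows in the picture. A call takes as long as a camera call. They do not tell look-alikes from the thing itself.
- models.boxes_of(camera, thing): "point" ([x, y, z] in m, in the coordinates of the camera as it stood for that picture, good to about 4 mm: the middle of the surface that is visible of it).
The state is a dict: "clock": time; "joint_pos": joint angles; "joint_velocities": joint speeds; "tau": joint torques, N m; "position": TCP position; "ee_rot": TCP orientation; "ft_force": force on the tool from outside, world axes, zero at the start; "torque": the same for the moment, N m; "grip_width": opening from 0.0 (shut) to 1.0 (fully open).
Only numpy, scipy, OpenCV 4.12 (cv2) and the standard library are available. Lean on these libraries where they do the work, as an engineer would, in place of code of your own. Each camera call takes 0.05 s, during which the arm holds its last target. There are 200 camera calls.

## Working session

There is one attempt and no reset: what is moved stays moved. The work goes in short steps, Python scripts to look and compute and a tool call to move; the robot and the scene stay as the last step left them, time stands still between calls to the robot, and variables do not carry over. Pictures are saved under pics/ and viewed, about 8 in all and at most 12, crops included, and the job is handed in when it is done.

Besides the shell and the picture viewer there is one more tool, called as name([rows], argument=value, ...), one row to a line, values as JSON. servo_tool: Moves the arm, as the interface text tells. Its arguments: {"type":"object","properties":{"motion":{"type":"array"},"grip_force":{"type":"number"}},"required":["motion"]}

```bash
mkdir -p pics; cat > h.py <<'E'
import numpy as np, cv2
from scipy.spatial.transform import Rotation as R
from workcell import monitor, eyes, ticket, models
def w_from_c(name,obs=None):
    i=eyes.camera_info(name)
    if name!='wrist': return np.linalg.inv(np.array(i['extrinsics'])),np.array(i['intrinsics'])
    T=np.eye(4);T[:3,:3]=R.from_quat(obs['ee_rot']).as_matrix();T[:3,3]=obs['position']
    return T@np.array(i['tool_from_camera']),np.array(i['intrinsics'])
def cloud(d,M,K):
    v,u=np.mgrid[:d.shape[0],:d.shape[1]]
    p=np.stack([(u-K[0,2])/K[0,0]*d,(v-K[1,2])/K[1,1]*d,d],-1)
    P=p@M[:3,:3].T+M[:3,3]; P[d<=0]=np.nan
    return P
def find(cam,thing,M):
    return [(np.round(M[:3,:3]@np.array(b['point'])+M[:3,3],3).tolist(),round(b['confidence'],2)) for b in models.boxes_of(cam,thing)]
E
python3 - <<'E'
from h import *
o=monitor.get_obs();print({k:np.round(v,3).tolist() for k,v in o.items()})
for c in ['scene','top']:
    M,K=w_from_c(c);im,d=eyes.camera(c);cv2.imwrite(f'pics/{c}0.png',im)
    np.savez(f'{c}0.npz',im=im,d=d)
    print(c,M[:3,3].round(3),M[:3,2].round(2),K[0,0])
    for t in ['cap','gearbox','blank_cover','mouth']: print(t,find(c,t,M))
print(eyes.camera_info('wrist'))
E
```

```text
{'clock': 0.0, 'joint_pos': [-1.305, 0.333, -0.065, 1.461, 0.022, 1.35, -0.088], 'joint_velocities': [-0.001, -0.0, -0.0, -0.001, 0.001, -0.001, -0.001], 'tau': [-0.0, -62.545, 0.049, -39.159, 0.016, 0.01, -0.0], 'position': [0.178, 0.599, 0.231], 'ee_rot': [0.801, 0.598, -0.001, 0.0], 'ft_force': [-1.113, 0.828, 0.371], 'torque': [-0.046, -0.009, 0.052], 'grip_width': 0.999}
scene [1.349 0.515 0.764] [-0.67 -0.49 -0.57] 392.4737406705461
cap [([0.529, 0.171, 0.033], 0.97), ([0.499, 0.303, 0.031], 0.76), ([0.401, 0.168, 0.03], 0.54)]
gearbox [([0.547, -0.216, 0.078], 0.76), ([0.635, -0.008, 0.056], 0.43)]
blank_cover [([0.522, 0.015, 0.01], 0.65)]
mouth [([0.546, -0.218, 0.086], 0.71)]
top [ 0.4   -0.069  0.966] [ 0.18  0.01 -0.98] 363.1078351652
cap [([0.49, 0.29, 0.029], 0.93), ([0.387, 0.164, 0.026], 0.79), ([0.514, 0.164, 0.032], 0.67), ([0.502, -0.239, 0.111], 0.34)]
gearbox [([0.5, -0.239, 0.109], 0.7)]
blank_cover [([0.512, 0.009, 0.006], 0.79), ([0.514, 0.162, 0.026], 0.54), ([0.756, 0.305, 0.025], 0.47)]
mouth [([0.498, -0.241, 0.111], 0.82)]
{'intrinsics': array([[319.51262066,   0.        , 315.96498738],
       [  0.        , 319.51262066, 197.32476948],
       [  0.        ,   0.        ,   1.        ]]), 'tool_from_camera': array([[ 9.99998847e-01, -6.55930894e-04, -1.36929271e-03,
         2.44769451e-04],
       [ 1.02057848e-03,  9.58120249e-01,  2.86364361e-01,
        -7.43122639e-02],
       [ 1.12411184e-03, -2.86365428e-01,  9.58119814e-01,
        -1.43285319e-01],
       [ 0.00000000e+00,  0.00000000e+00,  0.00000000e+00,
         1.00000000e+00]])}
```

View pics/top0.png

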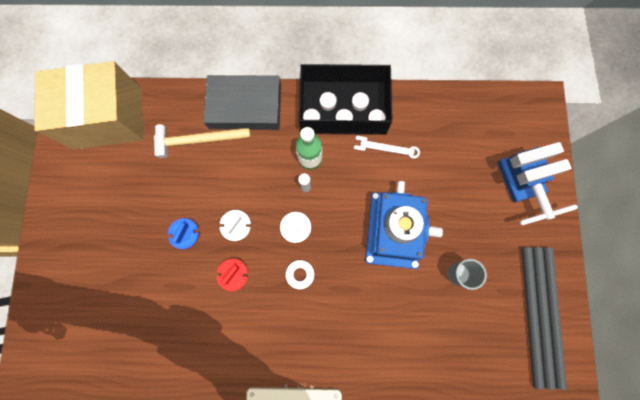

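View pics/scene0.png

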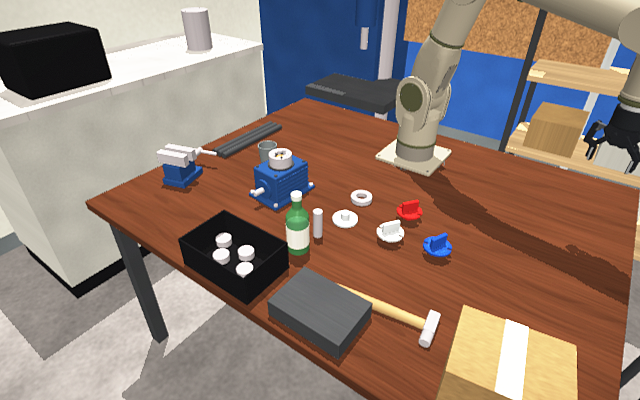

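```bash
python3 - <<'E'
from h import *
for c in ['scene','top']:
    M,K=w_from_c(c);z=np.load(f'{c}0.npz');P=cloud(z['d'],M,K);Q=P.reshape(-1,3);col=z['im'].reshape(-1,3)
    s=lambda x,y,r,a,b:Q[(np.hypot(Q[:,0]-x,Q[:,1]-y)<r)&(Q[:,2]>a)&(Q[:,2]<b)]
    for nm,a in [('bar',(.515,.168,.05,.045,.075)),('flange',(.515,.168,.05,.02,.035)),('neck',(.51,-.24,.06,.145,.157)),('gbtop',(.51,-.24,.12,.1,.118))]:
        p=s(*a)
        if len(p)<5: print(c,nm,len(p));continue
        r=cv2.minAreaRect(p[:,:2].astype(np.float32)*1000)
        w,v=np.linalg.eigh(np.cov(p[:,:2].T));e=v[:,1]
        cc=cv2.minEnclosingCircle(p[:,:2].astype(np.float32)*1000)
        print(c,nm,len(p),p.mean(0).round(4),'rect',np.round(r[0],1),np.round(r[1],1),round(r[2],1),'pca',round(np.degrees(np.arctan2(e[1],e[0])),1),np.sqrt(w).round(4),'circ',np.round(cc[0],1),round(cc[1],1))
E
```

```text
scene bar 138 [0.5188 0.1659 0.0582] rect [516.  165.4] [14.4 54.2] 54.3 pca 144.9 [0.0032 0.0162] circ [517.1 166.8] 27.2
scene flange 259 [0.527  0.1722 0.031 ] rect [520.6 167.1] [68.2 75.5] 27.4 pca 125.6 [0.016  0.0221] circ [515.8 165.9] 40.4
scene neck 195 [ 0.5145 -0.2497  0.1508] rect [ 513.8 -250.4] [79.6 71.4] 39.8 pca -140.0 [0.0207 0.023 ] circ [ 514.  -251.8] 41.4
scene gbtop 602 [ 0.5349 -0.2352  0.1103] rect [ 512.1 -250.1] [108.6 152.6] 84.1 pca 152.0 [0.028  0.0481] circ [ 515. -249.] 88.7
top bar 136 [0.5132 0.1633 0.0609] rect [513.8 164.5] [12.2 53.1] 56.3 pca 145.7 [0.0037 0.0153] circ [513.8 164.5] 26.6
top flange 526 [0.5126 0.1637 0.0299] rect [513.3 165.4] [76.4 76.5] 89.9 pca -152.0 [0.0201 0.022 ] circ [513.8 165.6] 39.3
top neck 625 [ 0.5092 -0.2518  0.1493] rect [ 509.3 -252.2] [74.9 73.1] 89.9 pca 99.6 [0.0208 0.0218] circ [ 509.7 -252. ] 37.7
top gbtop 2036 [ 0.5061 -0.2481  0.1095] rect [ 509.4 -255.4] [116.5 150.4] 83.9 pca 176.0 [0.0345 0.0492] circ [ 509.6 -252.4] 89.6
```

```bash
cat >> h.py <<'E'
def go(x,y,z,deg,o=None):
    """tool-frame shift to world TCP target with tool x at deg, z down"""
    o=o or monitor.get_obs();A=R.from_quat(o['ee_rot'])
    c,s=np.cos(np.radians(deg)),np.sin(np.radians(deg))
    B=R.from_matrix(np.array([[c,s,0],[s,-c,0],[0,0,-1.]]))
    return A.inv().apply(np.array([x,y,z])-o['position']).round(4).tolist(),np.degrees((A.inv()*B).as_rotvec()).round(2).tolist()
E
python3 -c "
from h import *
print(go(.514,.165,.17,55.5))"
```

```text
([-0.3204, 0.4458, 0.0613], [-0.0, 0.0, 17.96])
```

servo_tool([
  [1,-0.16,0.22,0.0,0,0,9],
  [1,-0.32,0.446,0.0,0,0,18],
  [1,-0.32,0.446,0.0,0,0,18],
  [1,-0.32,0.446,0.0,0,0,18],
  [1,-0.32,0.446,0.0,0,0,18],
  [1,-0.32,0.446,0.0,0,0,18],
  [1,-0.32,0.446,0.0,0,0,18],
  [1,-0.32,0.446,0.03,0,0,18],
  [1,-0.32,0.446,0.061,0,0,18],
  [1,-0.32,0.446,0.061,0,0,18],
  [1,-0.32,0.446,0.061,0,0,18],
  [1,-0.32,0.446,0.061,0,0,18],
])

```text
clock: 2.0
position: [0.5143, 0.167, 0.1712]
ee_rot: [0.885, 0.466, 0.001, -0.0]
ft_force: [1.1, 0.1, 0.8]
grip_width: 1.0
```

```bash
python3 - <<'E'
from h import *
o=monitor.get_obs();print(o['clock'],o['position'],o['joint_pos'].round(2) if hasattr(o['joint_pos'],'round') else o['joint_pos'])
M,K=w_from_c('wrist',o);im,d=eyes.camera('wrist');cv2.imwrite('pics/w1.png',im)
P=cloud(d,M,K);Q=P.reshape(-1,3)
p=Q[(np.hypot(Q[:,0]-.514,Q[:,1]-.165)<.05)&(Q[:,2]>.05)&(Q[:,2]<.08)]
print(len(p),p[:,2].max(), np.median(p[:,2]))
t=p[p[:,2]>.058]
print(cv2.minAreaRect(t[:,:2].astype(np.float32)*1000),t.mean(0))
f=Q[(np.hypot(Q[:,0]-.514,Q[:,1]-.165)<.06)&(Q[:,2]>.024)&(Q[:,2]<.036)]
print(cv2.minEnclosingCircle(f[:,:2].astype(np.float32)*1000),len(f))
E
```

```text
2.0 [0.51425751 0.16699908 0.17122179] [-0.72  0.19  0.37  1.78 -0.07  1.18  0.63]
915 0.06651326666493215 0.06421939836531193
((513.8748779296875, 163.80191040039062), (11.499212265014648, 53.21045684814453), 54.99537658691406) [0.51263022 0.16445562 0.06414184]
((514.2386474609375, 163.25047302246094), 39.553855895996094) 4320
```

View pics/w1.png

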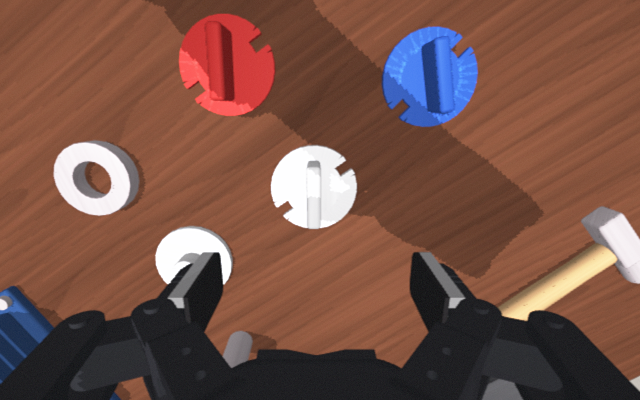

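```bash
python3 -c "
from h import *
print(go(.514,.164,.034,55))"
```

```text
([-0.0028, 0.0014, 0.1373], [0.01, -0.1, 0.58])
```

servo_tool([
  [1,-0.003,0.0014,0.05,0,-0.1,0.6],
  [1,-0.003,0.0014,0.1,0,-0.1,0.6],
  [1,-0.003,0.0014,0.137,0,-0.1,0.6],
  [1,-0.003,0.0014,0.137,0,-0.1,0.6],
  [0.1,-0.003,0.0014,0.137,0,-0.1,0.6],
  [0,-0.003,0.0014,0.137,0,-0.1,0.6],
  [0,-0.003,0.0014,0.137,0,-0.1,0.6],
  [0,-0.003,0.0014,0.137,0,-0.1,0.6],
  [0,-0.003,0.0014,0.137,0,-0.1,0.6],
  [0,-0.003,0.0014,0.137,0,-0.1,0.6],
  [0,-0.003,0.0014,0.137,0,-0.1,0.6],
], grip_force=60)

```text
clock: 3.42
position: [0.5142, 0.1623, 0.0338]
ee_rot: [0.888, 0.461, -0.0, 0.0]
ft_force: [-1.6, -0.0, 6.0]
grip_width: 0.133
```

```bash
python3 -c "
from h import *
o=monitor.get_obs();print(o['grip_width'],o['ft_force'],o['joint_pos'])
print(go(.514,.164,.27,55))
# view pose: tool x at 84, camera at 174deg side => neck offset along tool y(+) .. put neck in view
print(go(.47,-.25,.27,84))"
```

```text
0.13306061061653132 [-1.61751684 -0.02053168  6.02544648] [-0.68725406  0.35842226  0.34479761  1.90714025 -0.15086654  0.90172916
  0.68864217]
([0.0011, -0.0011, -0.2362], [0.01, 0.05, -0.15])
([-0.3628, 0.2013, -0.2358], [-0.0, 0.05, -29.15])
```

servo_tool([
  [0,0,0,-0.06,0,0,0],
  [0,0,0,-0.12,0,0,0],
  [0,-0.03,0.028,-0.17,0,0,-3],
  [0,-0.07,0.065,-0.21,0,0,-7],
  [0,-0.11,0.103,-0.236,0,0,-11],
  [0,-0.15,0.14,-0.236,0,0,-15],
  [0,-0.19,0.18,-0.236,0,0,-19],
  [0,-0.23,0.218,-0.236,0,0,-23],
  [0,-0.27,0.256,-0.236,0,0,-26],
  [0,-0.303,0.287,-0.236,0,0,-29],
  [0,-0.303,0.287,-0.236,0,0,-29],
  [0,-0.303,0.287,-0.236,0,0,-29],
  [0,-0.303,0.287,-0.236,0,0,-29],
  [0,-0.303,0.287,-0.236,0,0,-29],
])

```text
clock: 5.18
position: [0.5746, -0.2494, 0.2699]
ee_rot: [0.743, 0.669, -0.001, 0.0]
ft_force: [-0.5, -0.6, -2.6]
grip_width: 0.131
```

```bash
python3 - <<'E'
from h import *
o=monitor.get_obs();print(o['clock'],o['position'],np.round(o['joint_pos'],2),o['ft_force'],o['torque'],o['grip_width'])
M,K=w_from_c('wrist',o);im,d=eyes.camera('wrist')
np.savez('w2.npz',im=im,d=d,M=M,K=K)
P=cloud(d,M,K);Q=P.reshape(-1,3)
p=Q[(np.hypot(Q[:,0]-.511,Q[:,1]+.252)<.05)&(Q[:,2]>.143)&(Q[:,2]<.157)]
print(len(p),cv2.minEnclosingCircle(p[:,:2].astype(np.float32)*1000),np.median(p[:,2]))
# orthographic map of the rim plane
g=np.linspace(-.06,.06,480);X,Y=np.meshgrid(.511+g,-.252-g);W=np.stack([X,Y,np.full_like(X,.150)],-1)
Mi=np.linalg.inv(M);C=W@Mi[:3,:3].T+Mi[:3,3];u=C@K.T;u=(u[...,:2]/u[...,2:]).astype(np.float32)
og=cv2.remap(im,u[...,0],u[...,1],cv2.INTER_LINEAR)
cv2.imwrite('pics/w2.png',np.hstack([cv2.resize(im,(640,400)).copy()[:, 160:480],og[:400,:480]]))
cv2.imwrite('pics/og.png',og)
E
```

```text
5.175 [ 0.57457894 -0.24936837  0.26989119] [-0.14  0.36  0.63  1.43 -0.21  1.43  1.96] [-0.46319869 -0.63501747 -2.5817753 ] [ 0.0064576  -0.01063617  0.00551673] 0.13109245619213017
5084 ((510.7821350097656, -254.66680908203125), 38.01213455200195) 0.15064901070453993
```

View pics/w2.png

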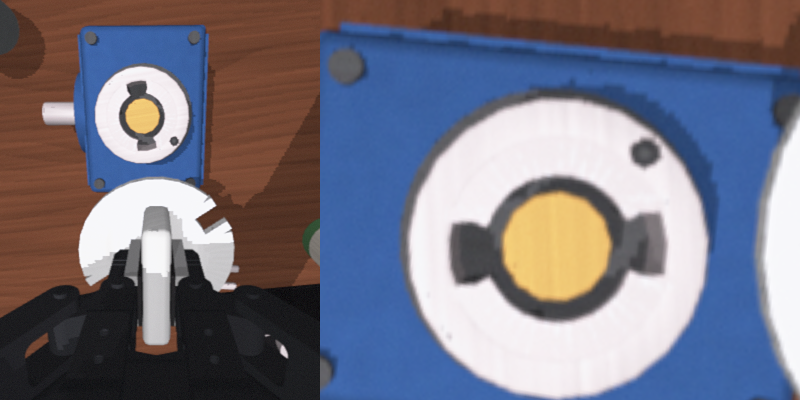

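```bash
python3 - <<'E'
from h import *
z=np.load('w2.npz');M,K,d,im=z['M'],z['K'],z['d'],z['im']
g=np.linspace(-.06,.06,480);og=cv2.imread('pics/og.png').astype(int)
gray=og.mean(2)
# mouth centre from outer rim: rim-plane points (depth)
P=cloud(d,M,K).reshape(-1,3);p=P[(np.hypot(P[:,0]-.511,P[:,1]+.2545)<.05)&(abs(P[:,2]-.1505)<.003)]
h=cv2.convexHull(p[:,:2].astype(np.float32)*1000)
(cx,cy),ax,_=cv2.fitEllipse(h);print('centre',cx,cy,ax)
X,Y=np.meshgrid(.511+g,-.252-g);dx,dy=X-cx/1e3,Y-cy/1e3;r=np.hypot(dx,dy);a=np.degrees(np.arctan2(dy,dx))
for lo in (.0205,.0225,.024):
    m=(r>lo)&(r<lo+.0015)&(gray<150)
    for c in (0,180):
        b=(a-c+180)%360-180;s=b[m&(abs(b)<35)];print(lo,c,len(s),s.mean().round(2),s.min().round(1),s.max().round(1))
m=(r>.029)&(r<.036)&(gray<140)&(abs(a-47)<15);print('pin',a[m].mean(),r[m].mean(),m.sum())
# bar in hand
T=(P-[.5746,-.2494,0]);q=P[(np.hypot(T[:,0],T[:,1])<.045)&(P[:,2]>.225)&(P[:,2]<.238+.035)]
for lo in np.arange(.225,.275,.005):print(round(lo,3),((q[:,2]>lo)&(q[:,2]<=lo+.005)).sum(),end=' ')
f=q[abs(q[:,2]-np.median(q[:,2]))<.003];print(np.median(q[:,2]))
E
```

```text
centre 510.6684875488281 -254.4796600341797 (74.94693756103516, 75.5615005493164)
0.0205 0 346 3.33 -16.3 23.0
0.0205 180 348 2.24 -17.6 21.9
0.0225 0 370 3.55 -15.5 23.1
0.0225 180 375 2.19 -17.3 21.8
0.024 0 368 3.43 -14.8 21.5
0.024 180 373 2.21 -16.0 20.4
pin 48.157017277279444 0.03266379489297421 587
0.225 0 0.23 0 0.235 0 0.24 0 0.245 0 0.25 0 0.255 3 0.26 340 0.265 8598 0.27 56 0.275 0 0.26662837343073004
```

```bash
python3 - <<'E'
from h import *
from scipy.optimize import least_squares
z=np.load('w2.npz');M,K,d=z['M'],z['K'],z['d']
P=cloud(d,M,K);m=((abs(P[...,2]-.2663)<.004)&(np.hypot(P[...,0]-.5746,P[...,1]+.2494)<.048))
q=P[m];c=q[:,:2]-[.5746,-.2494]
a=np.degrees(np.arctan2(c[:,1],c[:,0]));r=np.hypot(*c.T)
pts=[]
for lo in range(-180,180,4):
    s=(a>=lo)&(a<lo+4)
    if s.sum()>10: i=np.argmax(np.where(s,r,0)); pts.append(c[i]); print(lo,round(r[i]*1e3,1),end='; ')
pts=np.array(pts);pts=pts[(np.hypot(*pts.T)>.035)]
f=least_squares(lambda v:np.hypot(pts[:,0]-v[0],pts[:,1]-v[1])-.039,[0,0],loss='soft_l1',f_scale=.0005)
print('\ncap axis rel TCP',f.x,f.cost,len(pts))
b=P[(abs(P[...,2]-.300)<.006)&(np.hypot(P[...,0]-.5746,P[...,1]+.2494)<.04)];print(len(b))
if len(b)>20:
    print(cv2.minAreaRect(b[:,:2].astype(np.float32)*1000),b.mean(0))
E
```

```text
-180 39.8; -176 39.5; -172 39.8; -168 39.6; -164 39.4; -160 39.6; -156 39.5; -152 39.5; -148 39.4; -144 39.2; -140 39.3; -136 39.4; -132 39.1; -128 39.3; -124 39.3; -120 39.0; -116 39.1; -112 39.1; -108 39.0; -104 39.2; -100 38.7; -96 38.9; -92 39.0; -88 38.7; -84 38.8; -80 38.8; -76 39.6; -72 39.2; 48 39.3; 52 39.1; 56 39.3; 60 39.3; 64 39.3; 68 39.2; 72 38.9; 76 39.3; 80 39.2; 84 38.9; 88 39.4; 92 39.2; 96 39.1; 100 39.3; 104 39.7; 108 39.3; 112 38.4; 116 26.8; 120 26.8; 124 39.1; 128 39.7; 132 40.0; 136 39.6; 140 39.4; 144 39.8; 148 39.8; 152 39.6; 156 40.0; 160 39.7; 164 39.8; 168 39.9; 172 39.8; 176 39.7; 
cap axis rel TCP [-0.00063444  0.00020253] 1.8312843930011947e-06 59
4158
((572.4705810546875, -251.60476684570312), (35.3917350769043, 51.8537483215332), 61.279327392578125) [ 0.56954043 -0.24873125  0.30001384]
```

```bash
python3 -c "
from h import *
print(go(.5113,-.2545,.19,92.8))"
```

```text
([-0.0115, -0.0623, 0.08], [-0.04, 0.06, -8.87])
```

servo_tool([
  [0,-0.006,-0.031,0.02,0,0,-4.5],
  [0,-0.0115,-0.0623,0.04,0,0,-8.9],
  [0,-0.0115,-0.0623,0.06,0,0,-8.9],
  [0,-0.0115,-0.0623,0.08,0,0,-8.9],
  [0,-0.0115,-0.0623,0.08,0,0,-8.9],
  [0,-0.0115,-0.0623,0.08,0,0,-8.9],
  [0,-0.0115,-0.0623,0.08,0,0,-8.9],
])

```text
clock: 6.1
position: [0.5116, -0.2555, 0.1908]
ee_rot: [0.69, 0.724, -0.001, 0.001]
ft_force: [-0.0, 0.4, -0.8]
grip_width: 0.13
```

```bash
python3 -c "
from h import *
o=monitor.get_obs();print(o['clock'],o['ft_force'],o['joint_pos'])
print(go(.5113,-.2545,.175,92.8))"
```

```text
6.1 [-0.02518586  0.36485925 -0.82037271] [-0.13601406  0.26468996  0.61499167  1.6912378  -0.15904543  1.23532325
  2.13396129]
([0.0011, -0.0002, 0.0158], [0.02, 0.1, -0.04])
```

servo_tool([
  [0,0.001,0,0.003,0,0.1,0],
  [0,0.001,0,0.006,0,0.1,0],
  [0,0.001,0,0.008,0,0.1,0],
  [0,0.001,0,0.01,0,0.1,0],
  [0,0.001,0,0.012,0,0.1,0],
  [0,0.001,0,0.014,0,0.1,0],
  [0,0.001,0,0.016,0,0.1,0],
  [0,0.001,0,0.018,0,0.1,0],
  [0,0.001,0,0.018,0,0.1,0],
])

```text
clock: 7.22
position: [0.511, -0.2544, 0.1719]
ee_rot: [0.69, 0.724, -0.0, -0.001]
ft_force: [-0.2, -1.1, -2.0]
grip_width: 0.127
```

servo_tool([
  [0,0,0,0.002,0,0,0],
  [0,0,0,0.004,0,0,0],
  [0,0,0,0.006,0,0,0],
  [0,0,0,0.008,0,0,0],
  [0,0,0,0.009,0,0,0],
  [0,0,0,0.0105,0,0,0],
  [0,0,0,0.0105,0,0,0],
  [0,0,0,0.0105,0,0,0],
])

```text
clock: 8.22
position: [0.5112, -0.2546, 0.1619]
ee_rot: [0.69, 0.724, -0.0, -0.0]
ft_force: [-2.5, 0.4, 7.8]
grip_width: 0.129
```

servo_tool([
  [0,0,0,0.0005,0,0,3],
  [0,0,0,0.0005,0,0,6],
  [0,0,0,0.0005,0,0,9],
  [0,0,0,0.0005,0,0,12],
  [0,0,0,0.0005,0,0,15],
  [0,0,0,0.0005,0,0,15],
])

```text
clock: 8.98
position: [0.5117, -0.2546, 0.1616]
ee_rot: [0.779, 0.627, 0.0, 0.0]
ft_force: [-0.8, 0.1, 8.6]
grip_width: 0.128
```

```bash
python3 -c "
from h import *
o=monitor.get_obs();print(o['ft_force'],o['torque'],go(.511,-.2545,.1615,92.8))"
```

```text
[-0.8307534   0.11465965  8.61797653] [ 0.21222236  0.12939076 -0.00124178] ([-0.0, -0.0007, 0.0001], [0.04, -0.0, -15.09])
```

servo_tool([
  [0,0,0,0,0,0,5],
  [0,0,0,0,0,0,10],
  [0,0,0,0,0,0,15],
  [0,0,0,0,0,0,20],
  [0,0,0,0,0,0,25],
  [0,0,0,0,0,0,30],
  [0,0,0,0,0,0,35],
  [0,0,0,0,0,0,40],
  [0,0,0,0,0,0,45],
  [0,0,0,0,0,0,50],
  [0,0,0,0,0,0,55],
  [0,0,0,0,0,0,58],
  [0,0,0,0,0,0,60],
  [0,0,0,0,0,0,62],
  [0,0,0,0,0,0,62],
])

```text
clock: 10.85
position: [0.5118, -0.2548, 0.1615]
ee_rot: [0.991, 0.137, 0.0, 0.0]
ft_force: [-0.2, -0.8, 6.7]
grip_width: 0.127
```

```bash
python3 -c "
from h import *
o=monitor.get_obs();print(o['ft_force'],o['torque'],go(.511,-.2545,.1615,92.8))"
```

```text
[-0.22549459 -0.81513641  6.68329407] [-0.03298534 -0.14382129 -0.00176241] ([-0.0007, -0.0005, 0.0], [0.06, -0.01, -77.07])
```

servo_tool([
  [0,0,0,0,0,0,1],
  [0,0,0,0,0,0,2],
  [0,0,0,0,0,0,3],
  [0,0,0,0,0,0,3.5],
  [0,0,0,0,0,0,3.5],
])

```text
clock: 11.48
position: [0.5118, -0.2547, 0.1615]
ee_rot: [0.994, 0.107, 0.0, 0.0]
ft_force: [0.8, -0.3, 6.6]
grip_width: 0.132
```

```bash
python3 - <<'E'
from h import *
o=monitor.get_obs();print(o['ft_force'],o['torque'],go(.511,-.2545,.1615,92.8))
M,K=w_from_c('wrist',o);im,d=eyes.camera('wrist')
cv2.imwrite('pics/w3.png',im)
E
```

```text
[ 0.75028224 -0.28882993  6.60314246] [-0.06181605 -0.06489589  0.01234675] ([-0.0007, -0.0004, 0.0], [0.05, -0.01, -80.54])
```

View pics/w3.png

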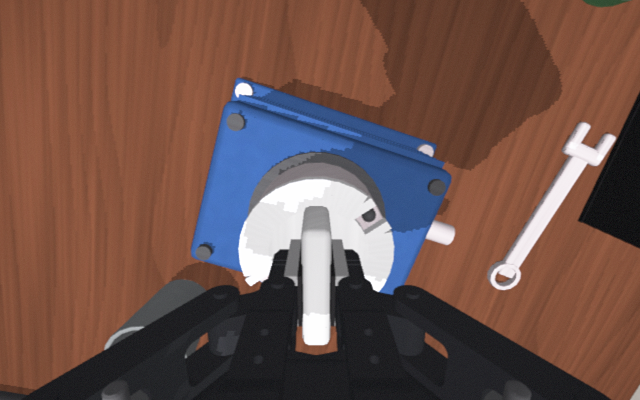

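servo_tool([
  [0,0,0,-0.001,0,0,0],
  [0,0,0,-0.0015,0,0,0],
  [0.3,0,0,-0.0015,0,0,0],
  [0.5,0,0,-0.0015,0,0,0],
  [0.5,0,0,-0.0015,0,0,0],
  [0.5,0,0,-0.0015,0,0,0],
  [0.5,0,0,-0.02,0,0,0],
  [0.5,0,0,-0.05,0,0,0],
  [0.5,0,0,-0.09,0,0,0],
  [0.5,0,0,-0.12,0,0,0],
  [0.5,0,0,-0.12,0,0,0],
  [0.5,0,0,-0.12,0,0,0],
])

```text
clock: 13.02
position: [0.511, -0.2544, 0.281]
ee_rot: [0.994, 0.107, -0.0, -0.0]
ft_force: [0.1, 0.0, -0.1]
grip_width: 0.502
```

```bash
python3 - <<'E'
from h import *
o=monitor.get_obs();print(o['position'],o['ft_force'],o['grip_width'])
M,K=w_from_c('wrist',o);im,d=eyes.camera('wrist');P=cloud(d,M,K)
q=P[np.hypot(P[...,0]-.511,P[...,1]+.2545)<.034]
h,e=np.histogram(q[:,2],bins=np.arange(.14,.23,.002));print([(round(a,3),int(n)) for a,n in zip(e,h) if n>30])
f=q[abs(q[:,2]-.159)<.006];A=np.c_[f[:,:2]-[.511,-.2545],np.ones(len(f))];s=np.linalg.lstsq(A,f[:,2],rcond=None)[0];print('flange plane',s)
ff=P[(abs(P[...,2]-s[2])<.005)&(np.hypot(P[...,0]-.511,P[...,1]+.2545)<.045)];print(cv2.minEnclosingCircle(ff[:,:2].astype(np.float32)*1000))
b=q[q[:,2]>.18];r=cv2.minAreaRect(b[:,:2].astype(np.float32)*1000);print('bar',r)
g=np.linspace(-.05,.05,500);X,Y=np.meshgrid(.511+g,-.2545-g);W=np.stack([X,Y,np.full_like(X,.159)],-1)
Mi=np.linalg.inv(M);C=W@Mi[:3,:3].T+Mi[:3,3];u=C@K.T;u=(u[...,:2]/u[...,2:]).astype(np.float32)
cv2.imwrite('pics/w4.png',cv2.remap(im,u[...,0],u[...,1],cv2.INTER_LINEAR))
pz=q[(np.hypot(q[:,0]-.511-.032*np.cos(np.radians(47.8)),q[:,1]+.2545-.032*np.sin(np.radians(47.8)))<.003)];print('pin z',np.percentile(pz[:,2],[5,25,50,75,95]) if len(pz) else 0)
E
```

```text
[ 0.51099787 -0.25441759  0.2810234 ] [ 0.13688358  0.02330457 -0.0867105 ] 0.5019349875903136
[(np.float64(0.15), 81), (np.float64(0.156), 60), (np.float64(0.158), 2168), (np.float64(0.16), 1318), (np.float64(0.19), 132), (np.float64(0.192), 698), (np.float64(0.194), 217)]
flange plane [-0.00304715 -0.00220944  0.1597361 ]
((510.3138732910156, -255.70556640625), 39.54357147216797)
bar ((508.8626708984375, -248.02748107910156), (56.62689971923828, 54.652305603027344), 55.042930603027344)
pin z [0.15776991 0.35175204 0.35511871 0.35871864 0.36339607]
```

View pics/w4.png

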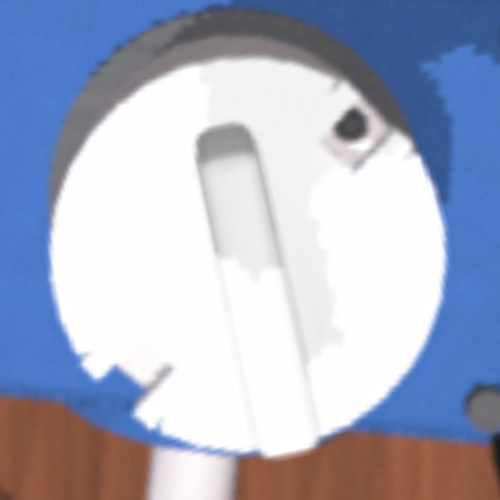

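```bash
python3 -c "
from h import *
print(ticket.hand_in())"
```

```text
the job is handed in; nothing more can be done
None
```

The cap is locked in the filler neck and released, and the job is handed in at about 13 s of robot time. No verdict was reported.

**What I did:** I gripped the aluminium cap by its bar and measured the slot line from the wrist camera at about 2.8° from world x. I lowered the cap into the slots, where it dropped in without contact. I pressed it to about 22 mm below the mouth (roughly 8 N up from the spring) and turned it clockwise 80.5°. I then let go and backed off 12 cm.

**Last checks:**
- **Cap height and tilt:** the flange is level within about 0.004 rad. The cap origin sits about 20.5–21 mm below the mouth, so it is held under the rim.
- **Centring:** the cap's axis is about 1.5 mm from the measured neck centre.
- **Lock pin:** it shows in the middle of the notch. The upward force dropped by about 2 N near the lock angle, which fits the pin clicking up. Its measured top is about 0.158 m, against 0.157 m for "up". That height is weak evidence, because most depth points in that small patch were the finger above it.
- **Forces and clearance:** the wrist force readings never went above about 9 N at the end of any move. The robot touches nothing.
- **Bystanders:** the path stayed clear of them by plan. I did not re-measure them afterwards.

**Disagreement:** the top and wrist cameras differed by about 2.5 mm in y on the neck centre. I used the wrist value, and the cap went in without side load.

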